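Pack the brake pipe kit into the red toolbox

ROBOT

A 6-joint arm with a two-finger parallel gripper is mounted at the origin on the work surface. World frame = base frame: x ahead of the robot, y to its left, z up, the work surface at z = 0. Lengths are in m, angles in rad, forces in N, time in s.
With the tool pointing down it reaches from about 0.35 to 0.975 m from the base axis. Payload 4.9 kg.
Tool frame: the origin (TCP) lies between the finger pads; the fingertips stand 25 mm ahead of it and the grasp point (between the pads) lies 6 mm ahead of it (manip.tcp_to_tips is the z of the fingertips in the tool frame, in m); z points along the fingers, y is the line along which they close (so a half turn about z gives the same grasp; the last joint's range is limited). The gripper opens to 85 mm and grips with 20 to 120 N. Pads are 22 mm wide; open, the fingers measure 114 mm over their backs; the gripper's body (76 mm by 85 mm) begins 54 mm behind the grasp point. The pads swing forward as they close: fully open they stand 13 mm farther back than shut.
Start: joints at [-1.35, 0.053, 1.613, -0, 1.476, -0.119], TCP at [0.208, -0.589, 0.256] pointing down, gripper open.
Joint ranges: [-3.01, 3.01], [-1.01, 2.22], [0.06, 2.58], [-1.02, 4.17], [0.09, 2.62], [-3.14, 3.14]. Speed limits (rad/s): [2.57, 2.57, 3.14, 3.14, 3.14, 3.14].

INTERFACE

Orientations are given as a unit quaternion [w, x, y, z].
In Python, from plant import manip gives the robot as it stands. The module is installed in compiled form; this text tells all that it offers.
- The arm moves only by the tool arm_command, never from a script. Its argument "moves" is a list of rows, each a list of 3 entries, a list of its own where there are three numbers: the opening, from -1 (shut) to 1 (fully open), then the shift along the tool's x, y, z in units of 0.15 m (1.0 is 0.15 m), then the turn about the tool's z in units of 2 pi rad (1.0 is 2 pi rad). A call has 1 to 20 rows; each row is the pose to reach, as a shift and turn from the pose commanded when the call began, along the tool's axes at that moment, turning the shorter way round; what a row does not reach only later rows make up. A row lasts 1/12 s, in which the tool goes at most 41.7 mm and 7.16 degrees, less where a joint would pass 70% of its speed; a pose out of reach is approached as far as the arm can. A call with a number of a shift or a turn outside -1 to 1 is refused whole. A call with a gripper value outside its range is refused whole. The fingers move at their own pace and stop on an object; the grip force is fixed at half the most. Time passes only in rows, so rows that repeat a pose let the fingers close. It gives the time, the measured TCP pose, the force, the opening and the grip force at its end, in the units of the state.
- manip.state(): the state, without advancing time (a new reading comes with each control period).
- manip.grab_frame(name): name is "scene" or "top" or "wrist"; returns a dict with "frame" (480x640x3 uint8, red, green, blue), "fx", "fy", "cx", "cy" (pixels), "R" (3x3) and "t" (3): a world point X has camera coordinates R X + t. Camera axes: x right, y down, z forward; pixel columns grow to the right and rows downward; lengths in m; the calibration is good to about 2 mm. The wrist camera is an equidistant fisheye: a pixel r from the principal point sees the ray r / f radians off the axis. A picture is of the moment at which its call begins. There is no depth.
- manip.job_done(): hands the job in; it is judged then, once.
Trained networks look in a picture, given as the dict that the camera call returned (one of the last four; its "shot" number tells which), for a name from the list of things; names that differ only in an ending like _2 or _b are one class to them, and where a whole thing is asked for, a point or a joint stands for the part that bears it (a point fixed in the world has none). Each returns a list of dicts, best first, with "confidence" (0 to 1); they miss things now and then, are a little off and sometimes report something else, mostly with a low value. They report only what shows in the picture. A call takes as long as a camera call. They do not tell look-alikes from the thing itself.
- manip.search_frame(picture, target): "extent" ([left, top, right, bottom] in pixels, round what is visible of it).
The state is a dict: "time": time; "joint_pos": joint angles; "joint_vel": joint speeds; "joint_efforts": joint torques, N m; "tool_pos": TCP position; "tool_rot": TCP orientation; "contact_force": force on the tool from outside, world axes, zero at the start; "ft_torque": the same for the moment, N m; "gripper_width": opening from 0.0 (shut) to 1.0 (fully open); "grasp_force": force on a finger pad.
Only numpy, scipy, OpenCV 4.12 (cv2) and the standard library are available. Lean on these libraries where they do the work, as an engineer would, in place of code of your own. Each camera call takes 0.05 s, during which the arm holds its last target. There are 200 camera calls.

TASK

Pack the brake pipe kit into the open red toolbox, each part right down in the inlay pocket cut to its shape: the brass pipe union and the flanged nylon bush standing upright, the galvanized cotter lying along its slot, and the copper test plug upright with its spout in the spout channel. The square-headed brass blind plug and the nylon bush without a flange do not belong to the kit: leave them where they stand.

Things in the scene. Friction and masses are not known exactly. Their poses are not given: they have to be found in the camera images.
- union: Brass pipe union standing upright, 60 mm tall, 0.4 kg: foot hexagon 38 mm across flats (z 0 to 18), union nut, hexagon 50 across flats (z 19 to 41), open tube end 38 in diameter on top. Two facing flats of the nut look to its own +x and -x, the others every 60 degrees: grip across flats. Origin: centre of the underside, z up. Goes in nest_hex, where the nut stays above the inlay; any yaw.
- bush: White nylon flanged bush standing on its flange: flange 50 mm in diameter, 6 thick, at the bottom; tube 36 in diameter above it; 44 tall overall; bore 21. 60 g. Origin: centre of the underside, z up. Goes in nest_round.
- cotter: Galvanized split cotter lying flat, 13 mm thick, 100 long along its own x, 0.12 kg: ring eye 30 wide at the -x end (outer edge at x = -50), two straight legs side by side, together 13 wide with upright sides, from x = -27 to +50. Origin: mid-length on the underside, z up, near the centre of mass. Grip across the legs. Goes in nest_slot, either end first.
- testplug: Copper test plug like a small oilcan, upright, 0.28 kg: drum 44 mm in diameter, 40 tall, cone and stub above to 58; one 10 mm spout leaves the drum low (z 5 to 15) towards its own -x and turns up, tip 50 from the axis, 24 high. Origin: centre of the drum's underside, z up. Goes in nest_keyhole and stands right down only with the spout in the channel. Grip the drum away from the spout.
- nest_hex: Dark inlay fixed in the low red box, 132 (x) x 80 (y) x 30 mm, with a hexagonal pocket in its middle, 60 across flats (facing its +y, -y), 18 deep, yellow floor. Origin: centre of its underside (pocket floor z = 12, top z = 30). The four inlays lie side by side along y in any order, 80 apart, with equal yaw. The box rim is 71 from their middle in x, 5 above their tops, 65 above the ledge.
- nest_round: Inlay of the same size as nest_hex with one round pocket in its middle, 66 mm in diameter, 18 deep, yellow floor. Origin: centre of its underside (pocket floor at z = 12, top at z = 30 mm).
- nest_slot: Inlay of the same size as nest_hex with one rectangular slot in its middle, 118 mm long (its x), 46 wide (its y), only 6 deep, yellow floor: the cotter stands 7 proud of the inlay. Origin: centre of its underside (slot floor at z = 24, top at z = 30 mm).
- nest_keyhole: Inlay of the same size as nest_hex with a keyhole pocket 18 mm deep, yellow floor: an eight-sided well 62 across for the drum, centred at x = +22, y = 0, and a spout channel 25 wide from it towards -x (the front of the box, away from the opened lid) to x = -44. Origin: centre of the inlay's underside (pocket floor at z = 12, top at z = 30 mm).
- plain_bush: Look-alike that does not belong: white nylon bush without a flange, a plain tube 40 mm in diameter, 44 tall, bore 21. Origin: centre of the underside.
- blind_plug: Look-alike that does not belong: solid brass blind plug, hexagon 50 mm across flats, 24 tall, with a 22 mm square head on top and no bore; 56 tall overall. Origin: centre of the underside.
There are look-alikes about, which are no part of the job. Leave any black or turquoise look-alike of the bush alone.

How it is judged:
At the end, for the whole second after the job is handed in: Union, flanged bush and test plug stand upright (7 deg) on their pocket floors (4 mm), spout in its channel; the cotter lies flat (3 deg, 2 mm) on the floor of its slot, along it (20 deg); anywhere inside the pocket (12 to 20 mm). Blind plug and plain bush within 20 mm of their start. All at rest (horizontal distance between union and nest_hex below 0.015 m and z of union in the frame of nest_hex between 0.008 and 0.016 m and angle between each of union, bush, testplug's own z axis and vertical below 0.12 rad and horizontal distance between bush and nest_round below 0.012 m and z of bush in the frame of nest_round between 0.008 and 0.016 m and horizontal distance between cotter and nest_slot below 0.02 m and z of cotter in the frame of nest_slot between 0.022 and 0.026 m and angle between cotter's own z axis and vertical below 0.05 rad and angle between the x axis of cotter and the x axis of nest_slot, either way round below 0.35 rad and x of testplug in the frame of nest_keyhole between 0.008 and 0.036 m and y of testplug in the frame of nest_keyhole between -0.013 and 0.013 m and z of testplug in the frame of nest_keyhole between 0.008 and 0.016 m and angle between the x axis of testplug and the x axis of nest_keyhole, either way round below 0.5 rad and distance of each of plain_bush, blind_plug from where it was at the start of the episode below 0.02 m and linear speed of each of union, bush, cotter, testplug below 0.02 m/s); the robot touches nothing.
It fails at once if the plain bush was moved or lifted (distance of plain_bush from where it was at the start of the episode above 0.02 m).
It fails at once if the blind plug was moved or lifted (distance of blind_plug from where it was at the start of the episode above 0.02 m).
It also fails if it takes over 96 s, if anything falls off the work surface, if the arm or the gripper's body presses on something with over 40 N, if the wrist force passes 120 N, or if a joint passes its speed limit or range.

## Working session

There is one attempt and no reset: what is moved stays moved. The work goes in short steps, Python scripts to look and compute and a tool call to move; the robot and the scene stay as the last step left them, time stands still between calls to the robot, and variables do not carry over. Pictures are saved under pics/ and viewed, at most 14 in all, crops included, and the job is handed in when it is done.

Besides the shell and the picture viewer there is one more tool, called as name(argument=value, ...) on one line, values as JSON. arm_command: Moves the arm, as the interface text tells. Shifts and turns lie within -1 to 1; 1 stands for 0.15 m of shift or 2 pi rad of turn. Its arguments: {"type":"object","properties":{"moves":{"type":"array"}},"required":["moves"]}

```bash
mkdir -p pics
cat > h.py <<'E'
import numpy as np, cv2
from plant import manip
def grab(n,f=None):
    p=manip.grab_frame(n)
    if f: cv2.imwrite('pics/'+f,cv2.cvtColor(p['frame'],cv2.COLOR_RGB2BGR))
    return p
def px2w(p,u,v,z):
    R=np.array(p['R']);t=np.array(p['t'])
    d=R.T@np.array([(u-p['cx'])/p['fx'],(v-p['cy'])/p['fy'],1]);c=-R.T@t
    return c+d*(z-c[2])/d[2]
def w2px(p,X):
    q=np.array(p['R'])@np.array(X)+p['t'];return p['fx']*q[0]/q[2]+p['cx'],p['fy']*q[1]/q[2]+p['cy']
E
python3 - <<'E'
from h import *
np.set_printoptions(precision=4,suppress=True)
for n in('top','scene'):
    p=grab(n,n+'.png');print(n,p['fx'],p['cx'],p['cy'],-np.array(p['R']).T@p['t']);print(np.array(p['R']))
    for k in 'union bush cotter testplug nest_hex nest_round nest_slot nest_keyhole plain_bush blind_plug'.split():
        print(k,[(np.round(d['extent']),round(d['confidence'],2)) for d in manip.search_frame(p,k)[:4]])
s=manip.state();print(s)
E
```

```text
top 529.8042429604885 330.6880622651378 235.7771514144084 [0.3705 0.0314 1.3355]
[[-0.0204 -0.9996 -0.0196]
 [-0.9913  0.0228 -0.1295]
 [ 0.1299  0.0168 -0.9914]]
union [(array([374., 251., 396., 273.]), 0.73)]
bush [(array([155., 264., 182., 286.]), 0.89), (array([164., 234., 188., 253.]), 0.88), (array([206., 234., 223., 256.]), 0.71), (array([203., 196., 223., 213.]), 0.7)]
cotter [(array([475., 220., 511., 244.]), 0.62)]
testplug [(array([432., 264., 461., 287.]), 0.77)]
nest_hex [(array([297., 172., 332., 229.]), 0.93), (array([374., 253., 395., 277.]), 0.53)]
nest_round [(array([362., 172., 396., 226.]), 0.91)]
nest_slot []
nest_keyhole [(array([333., 175., 363., 228.]), 0.57), (array([373., 252., 396., 276.]), 0.56)]
plain_bush [(array([257., 267., 271., 283.]), 0.68)]
blind_plug [(array([310., 259., 332., 279.]), 0.68), (array([260., 264., 273., 281.]), 0.27)]
scene 582.1300216685404 320.70128079262776 240.42120355153426 [ 1.2321 -0.3032  1.0258]
[[ 0.4482  0.8939  0.0012]
 [ 0.7135 -0.3569 -0.603 ]
 [-0.5386  0.2711 -0.7978]]
union []
bush [(array([447., 203., 473., 230.]), 
[... 397 characters left out ...]
 206., 422., 264.]), 0.56)]
nest_keyhole [(array([294., 232., 359., 291.]), 0.6)]
plain_bush [(array([363., 169., 375., 191.]), 0.82)]
blind_plug [(array([312., 194., 332., 223.]), 0.97)]
{'time': 1.1, 'joint_pos': array([-1.35  ,  0.0527,  1.6129, -0.0001,  1.476 , -0.119 ]), 'joint_vel': array([-0.0002, -0.0008,  0.0003,  0.0014, -0.0014,  0.0011]), 'joint_efforts': array([  0.0003, -39.3688, -37.0466,  -0.0002,   0.0004,  -0.    ]), 'tool_pos': array([ 0.2083, -0.5893,  0.2563]), 'tool_rot': array([-0.    ,  0.9856,  0.1691, -0.    ]), 'contact_force': array([0.2364, 0.446 , 0.8045]), 'ft_torque': array([ 0.0216, -0.0184,  0.0083]), 'grasp_force': 0.0, 'gripper_width': 0.9982280317167772}
```

Run:
```python
import cv2
a=cv2.imread('pics/top.png');c=a[150:310,140:540];cv2.imwrite('pics/topc.png',cv2.resize(c,None,fx=2,fy=2,interpolation=cv2.INTER_CUBIC))
a=cv2.imread('pics/scene.png');c=a[130:370,90:490];cv2.imwrite('pics/scenec.png',cv2.resize(c,None,fx=2,fy=2,interpolation=cv2.INTER_CUBIC))
```

```text
(no output)
```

View pics/topc.png

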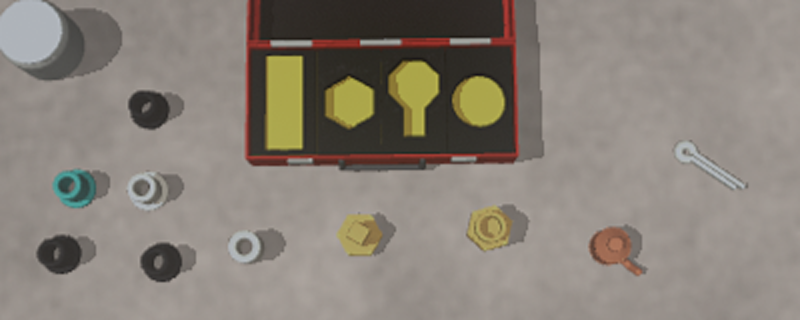

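View pics/scenec.png

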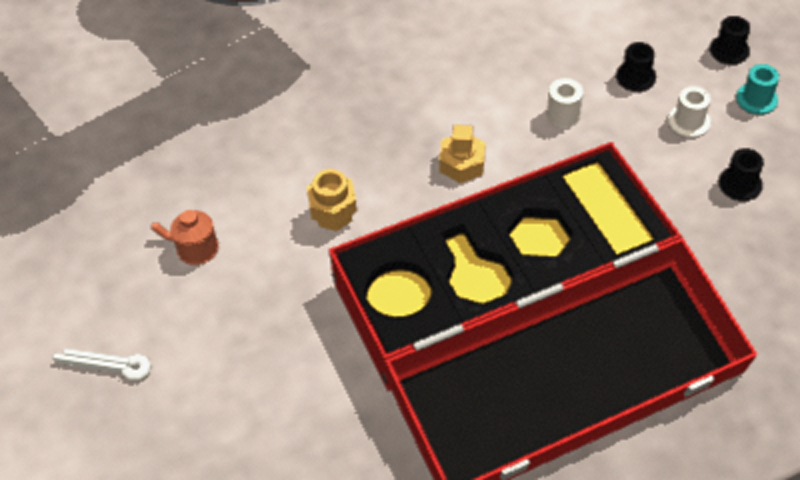

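```bash
cat >> h.py <<'E'
def tri(p,a,q,b):
    A=[];
    for c,(u,v) in((p,a),(q,b)):
        P=np.c_[np.array(c['R']),c['t']];x=(u-c['cx'])/c['fx'];y=(v-c['cy'])/c['fy']
        A+=[x*P[2]-P[0],y*P[2]-P[1]]
    A=np.array(A);return np.linalg.lstsq(A[:,:3],-A[:,3],rcond=None)[0]
E
python3 - <<'E'
from h import *
np.set_printoptions(precision=4,suppress=True)
p=grab('top');q=grab('scene')
T=lambda u,v:(140+u/2,150+v/2)
S=lambda u,v:(90+u/2,130+v/2)
for n,a,b in [('rimFL',(248,160),(612,146)),('rimFR',(517,160),(332,252)),('hingeL',(248,44),(682,238)),('hingeR',(517,42),(388,352)),('union top',(490,227),(331,181)),('plug top',(613,243),(192,216)),('bush top',(143,187),(695,96)),('cot eye',(685,151),(137,368)),('cot tip',(742,186),(54,356)),('plain top',(244,244),(565,88)),('spout',(642,270),(153,226)),('roundfloor',(479,101),(398,294)),('hexfloor',(350,103),(540,238)),('keychanend',(414,134),(453,238)),('slot',(284,103),(607,209))]:
    print(n,tri(p,T(*a),q,S(*b)))
hsv=cv2.cvtColor(p['frame'],cv2.COLOR_RGB2HSV)
f=p['frame'].astype(int);m=((f[...,0]>130)&(f[...,1]>130)&(f[...,2]<110)&(np.arange(480)[:,None]<228)).astype(np.uint8)
n,l,s,c=cv2.connectedComponentsWithStats(m)
for i in range(1,n):
    if s[i,4]>100: print(s[i],c[i],px2w(p,*c[i],.042))
E
```

```text
rimFL [0.5575 0.2185 0.0545]
rimFR [ 0.5498 -0.1108  0.0513]
hingeL [0.7011 0.2162 0.0604]
hingeR [ 0.6933 -0.1132  0.0691]
union top [ 0.4678 -0.0757  0.0574]
plug top [ 0.4452 -0.2233  0.0558]
bush top [0.5282 0.3493 0.0442]
cot eye [ 0.5622 -0.3301  0.0042]
cot tip [ 0.5153 -0.399   0.0087]
plain top [0.4539 0.2221 0.048 ]
spout [ 0.4133 -0.263   0.024 ]
roundfloor [ 0.6246 -0.0689  0.0461]
hexfloor [0.6266 0.0918 0.0456]
keychanend [0.5855 0.0123 0.0442]
slot [0.6276 0.1728 0.0494]
[274 178  17  47 787] [281.9873 200.6493] [0.6308 0.1727 0.042 ]
[338 181  21  37 471] [348.1529 195.1486] [0.6408 0.0079 0.042 ]
[307 189  19  24 366] [315.8443 200.7623] [0.6285 0.0884 0.042 ]
[370 188  22  25 430] [380.2767 200.1977] [ 0.626  -0.0714  0.042 ]
```

The top view shows, left to right (+y to −y), slot, hexagon, keyhole and round pockets at about u = 282, 316, 348 and 380, v ≈ 200. The union is at (385,264), the copper plug at (446,271) and the cotter runs from (482,225) to (511,243). The flanged white bush is at (212,244).

```bash
cat >> h.py <<'E'
def go(x,y,z,deg):
    s=manip.state();w,a,b,c=s['tool_rot'];ph=2*np.arctan2(b,a)
    d=np.array([x,y,z])-s['tool_pos'];C,S=np.cos(ph),np.sin(ph)
    t=(ph-np.radians(deg)+np.pi)%(2*np.pi)-np.pi
    print('t',round(s['time'],2),'pos',np.round(s['tool_pos'],4),'phi',round(np.degrees(ph),1),'w',round(s['gripper_width'],3),'gf',round(s['grasp_force'],1),
     '\n shift',np.round(np.array([d[0]*C+d[1]*S,d[0]*S-d[1]*C,-d[2]])/.15,3),'turn',round(t/2/np.pi,4),'rows',round(np.linalg.norm(d)/.0417,1),round(abs(np.degrees(t))/7.16,1))
E
python3 -c "
from h import *
print(manip.tcp_to_tips); go(.5434,-.3577,.16,56)"
```

```text
0.025
t 1.2 pos [ 0.2083 -0.5893  0.2563] phi 19.5 w 0.998 gf 0.0 
 shift [ 2.621 -0.711  0.642] turn -0.1015 rows 10.0 5.1
```

arm_command(moves=[[1,[0.27,-0.07,0],-0.02],[1,[0.54,-0.14,0],-0.04],[1,[0.8,-0.22,0],-0.06],[1,[1,-0.3,0],-0.08],[1,[1,-0.3,0],-0.1]])

```text
time: 1.62
tool_pos: [0.3387, -0.4933, 0.2564]
tool_rot: [-0.0, 0.883, 0.469, 0.001]
contact_force: [0.3, -1.2, 0.2]
gripper_width: 1.001
grasp_force: 0.0
```

```bash
python3 -c "
from h import *
go(.5434,-.3577,.16,56)"
```

```text
t 1.62 pos [ 0.3387 -0.4933  0.2564] phi 56.0 w 1.001 gf 0.0 
 shift [1.513 0.625 0.643] turn -0.0001 rows 6.3 0.0
```

arm_command(moves=[[1,[0.25,0.1,0],0],[1,[0.5,0.2,0.1],0],[1,[0.75,0.31,0.2],0],[1,[1,0.42,0.3],0],[1,[1,0.62,0.4],0],[1,[1,0.62,0.4],0]])

```text
time: 2.12
tool_pos: [0.499, -0.4243, 0.1892]
tool_rot: [-0.004, 0.885, 0.466, -0.001]
contact_force: [-1.7, 1.1, -2.1]
gripper_width: 1.001
grasp_force: 0.0
```

arm_command(moves=[[1,[0.2,0,0.05],0],[1,[0.4,0,0.1],0],[0.4,[0.51,0,0.2],0],[0.0,[0.51,0,0.24],0],[-0.2,[0.51,0,0.24],0],[-0.2,[0.51,0,0.24],0]])

```text
time: 2.62
tool_pos: [0.5396, -0.3641, 0.1603]
tool_rot: [-0.0, 0.886, 0.464, -0.0]
contact_force: [-0.1, -0.2, 0.2]
gripper_width: 0.453
grasp_force: 0.0
```

```bash
python3 -c "
from h import *
go(.5434,-.3577,.031,56)
p=grab('wrist','w1.png');print(p['fx'],p['cx'],p['cy'])"
```

```text
t 2.62 pos [ 0.5396 -0.3641  0.1603] phi 55.3 w 0.453 gf 0.0 
 shift [ 0.05  -0.004  0.862] turn -0.0021 rows 3.1 0.1
371.64829954431775 321.9327305765497 228.37796852290552
```

View pics/w1.png

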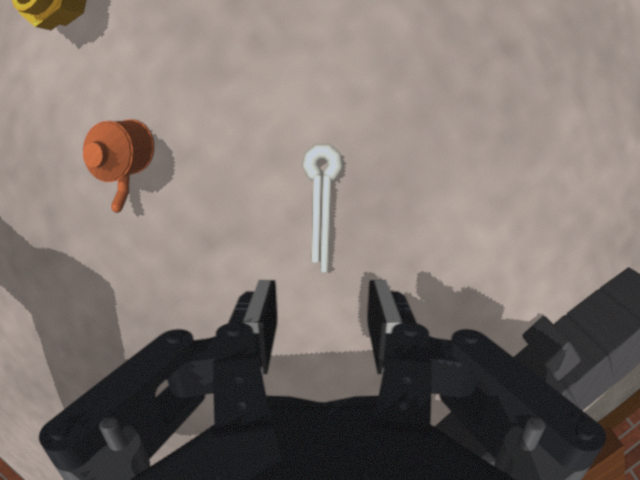

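The wrist view shows the cotter nearly aligned with the pads, with its eye centre at (322,161) and leg ends at (320,267). The test plug is at about (110,150). I'll convert these points through the fisheye model.

```bash
cat >> h.py <<'E'
def fe(p,u,v,z):
    dx,dy=u-p['cx'],v-p['cy'];r=np.hypot(dx,dy);th=r/p['fx'];s=np.sin(th)/max(r,1e-9)
    R=np.array(p['R']);d=R.T@np.array([dx*s,dy*s,np.cos(th)]);c=-R.T@np.array(p['t'])
    return c+d*(z-c[2])/d[2]
E
python3 -c "
from h import *
p=grab('wrist')
e=fe(p,322,161,.0065)[:2];t=fe(p,320.5,267,.012)[:2];print(e,t)
d=(t-e)/np.linalg.norm(t-e);print(np.linalg.norm(t-e),np.degrees(np.arctan2(d[1],d[0])),'orig',e+.035*d)
print('plug base',fe(p,127,147,.02),'stub top',fe(p,96,155,.058),'spout',fe(p,117,208,.022))
o=e+.038*d
go(o[0],o[1],.031,np.degrees(np.arctan2(d[1],d[0]))+180)"
```

```text
[ 0.56361191 -0.32969018] [ 0.51612797 -0.39595938]
0.08152503906542427 -125.62276762472816 orig [ 0.54322629 -0.3581406 ]
plug base [ 0.45162823 -0.23084416  0.02      ] stub top [ 0.44751689 -0.2294745   0.058     ] spout [ 0.41308094 -0.26164671  0.022     ]
t 2.72 pos [ 0.54   -0.365   0.1615] phi 55.2 w 0.4 gf 0.0 
 shift [ 0.03  -0.008  0.87 ] turn 0.0023 rows 3.1 0.1
```

```bash
python3 -c "
from h import *
p=grab('wrist','w2.png');R=np.array(p['R']);c=-R.T@np.array(p['t'])
s=manip.state();print(s['tool_pos'],s['gripper_width'],c)
z=s['tool_pos'][2]
for tip in (.012,.018,.025):
    for u,v in((275,282),(369,282)):print(tip,fe(p,u,v,z-tip),end=' ')
    print(np.linalg.norm(fe(p,275,282,z-tip)-fe(p,369,282,z-tip)))
"
```

```text
[ 0.5400062  -0.3650221   0.16166228] 0.40091625318889235 [ 0.58223169 -0.30331131  0.27909873]
0.012 [ 0.53214497 -0.34364578  0.14966228] 0.012 [ 0.56196816 -0.3644021   0.14966228] 0.03633520843019264
0.018 [ 0.52982321 -0.34551548  0.14366228] 0.018 [ 0.56102884 -0.36723395  0.14366228] 0.038019519511624696
0.025 [ 0.52711449 -0.34769679  0.13666228] 0.025 [ 0.55993298 -0.37053778  0.13666228] 0.03998454910662875
```

arm_command(moves=[[-0.2,[0.03,0,0.2],0.002],[-0.2,[0.03,0,0.4],0.002],[-0.2,[0.03,0,0.6],0.002],[-0.2,[0.03,0,0.75],0.002],[-0.2,[0.03,0,0.82],0.002],[-0.2,[0.03,0,0.85],0.002],[-0.2,[0.03,0,0.87],0.002],[-0.2,[0.03,0,0.87],0.002]])

```text
time: 3.43
tool_pos: [0.5434, -0.3609, 0.0311]
tool_rot: [0.001, 0.889, 0.458, 0.0]
contact_force: [1.0, -0.2, 0.3]
gripper_width: 0.402
grasp_force: 0.0
```

arm_command(moves=[[-1,[0,0,0],0],[-1,[0,0,0],0],[-1,[0,0,0],0],[-1,[0,0,0],0],[-1,[0,0,0],0],[-1,[0,0,0],0],[-1,[0,0,-0.1],0],[-1,[0,0,-0.3],0],[-1,[0,0,-0.55],0],[-1,[0,0,-0.75],0],[-1,[0,0,-0.75],0]])

```text
time: 4.35
tool_pos: [0.5463, -0.3626, 0.1521]
tool_rot: [0.007, 0.889, 0.458, 0.003]
contact_force: [1.7, -1.0, 0.9]
gripper_width: 0.123
grasp_force: 59.3
```

```bash
python3 -c "
from h import *
go(.628,.171,.145,-1)"
```

```text
t 4.35 pos [ 0.5463 -0.3626  0.1521] phi 54.6 w 0.123 gf 59.3 
 shift [ 3.215 -1.618  0.047] turn 0.1544 rows 12.9 7.8
```

arm_command(moves=[[-1,[0.15,-0.07,0],0.02],[-1,[0.35,-0.17,0],0.04],[-1,[0.58,-0.29,0],0.06],[-1,[0.8,-0.4,0],0.08],[-1,[1,-0.5,0],0.1],[-1,[1,-0.5,0],0.12],[-1,[1,-0.5,0],0.14],[-1,[1,-0.5,0],0.154]])

```text
time: 5.02
tool_pos: [0.5684, -0.193, 0.1424]
tool_rot: [-0.0, 1.0, -0.01, -0.0]
contact_force: [0.0, 0.4, -0.9]
gripper_width: 0.122
grasp_force: 59.3
```

arm_command(moves=[[-1,[0.05,-0.15,0],0],[-1,[0.1,-0.38,0],0],[-1,[0.15,-0.62,0],0],[-1,[0.2,-0.85,0],0],[-1,[0.25,-1,0],0]])

```text
time: 5.43
tool_pos: [0.608, -0.0418, 0.1423]
tool_rot: [-0.001, 1.0, -0.007, -0.0]
contact_force: [-0.9, -0.2, -1.0]
gripper_width: 0.128
grasp_force: 59.3
```

arm_command(moves=[[-1,[0.03,-0.22,0],0],[-1,[0.06,-0.45,0],0],[-1,[0.08,-0.68,0],0],[-1,[0.1,-0.88,0],0],[-1,[0.1,-0.95,0],0],[-1,[0.1,-0.95,0],0]])

```text
time: 5.93
tool_pos: [0.6251, 0.0999, 0.1423]
tool_rot: [-0.0, 1.0, -0.006, -0.0]
contact_force: [-0.5, -0.6, -0.3]
gripper_width: 0.125
grasp_force: 59.3
```

```bash
python3 -c "
from h import *
go(.628,.171,.088,-1)
p=grab('wrist','w3.png')"
```

```text
t 5.93 pos [0.6251 0.0999 0.1423] phi -0.7 w 0.125 gf 59.3 
 shift [ 0.014 -0.474  0.362] turn 0.0009 rows 2.1 0.0
```

View pics/w3.png

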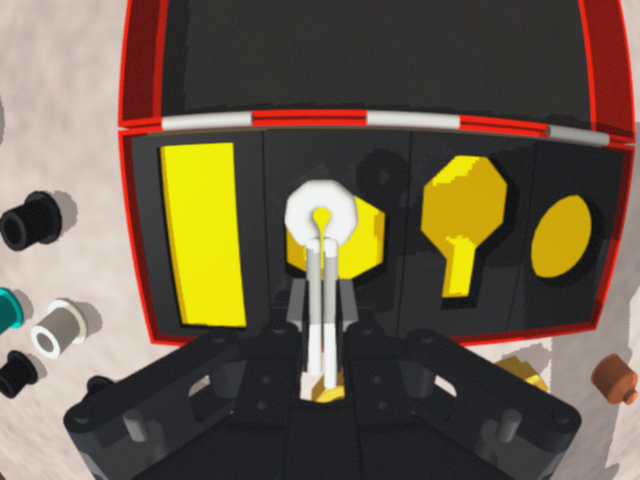

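The cotter is held straight under the gripper. The slot floor corners are at (162,147), (233,142), (245,326) and (180,324), the keyhole well is at (464,205) and the round floor at (562,236).

```bash
python3 -c "
from h import *
np.set_printoptions(precision=4,suppress=True)
p=manip.grab_frame('wrist')
C=[fe(p,*c,.054) for c in((162,147),(233,142),(245,326),(180,324))];print(np.array(C),np.mean(C,0))
print('eye',fe(p,321,217,.118),manip.state()['tool_pos'])
f=p['frame'].astype(int);m=((f[...,0]>130)&(f[...,1]>110)&(f[...,2]<80)&(f[...,0]-f[...,1]<80)).astype(np.uint8);m[345:]=0
n,l,s,c=cv2.connectedComponentsWithStats(m)
for i in range(1,n):
    if s[i,4]>300:
        v,u=np.where(l==i);W=np.array([fe(p,a,b,.054 if s[i,0]<200 else .042)[:2] for a,b in zip(u,v)]);print(s[i],W.min(0),W.max(0),(W.min(0)+W.max(0))/2)
"
```

```text
[[0.6874 0.1908 0.054 ]
 [0.6875 0.1469 0.054 ]
 [0.5695 0.1493 0.054 ]
 [0.569  0.1957 0.054 ]] [0.6283 0.1707 0.054 ]
eye [0.6607 0.0978 0.118 ] [0.6253 0.097  0.1422]
[  158   143    85   184 12393] [0.5689 0.1493] [0.688  0.1957] [0.6284 0.1725]
[ 418  155   86  142 7662] [ 0.5825 -0.0197] [0.6783 0.0378] [0.6304 0.0091]
[ 529  195   60   82 3594] [ 0.593 -0.101] [ 0.6548 -0.0463] [ 0.6239 -0.0736]
[ 338  199   43   80 2136] [0.5987 0.0617] [0.6506 0.0879] [0.6246 0.0748]
[313 208  17  74 342] [0.5968 0.0934] [0.6453 0.1031] [0.6211 0.0983]
[283 214  23  59 634] [0.6033 0.1086] [0.6419 0.1219] [0.6226 0.1152]
```

arm_command(moves=[[-1,[0.01,-0.2,0],0.001],[-1,[0.02,-0.4,0],0.002],[-1,[0.02,-0.49,0.08],0.002],[-1,[0.02,-0.49,0.2],0.002],[-1,[0.02,-0.49,0.3],0.002],[-1,[0.02,-0.49,0.35],0.002],[-1,[0.02,-0.49,0.37],0.002],[-1,[0.02,-0.49,0.37],0.002]])

```text
time: 6.7
tool_pos: [0.6295, 0.1694, 0.0863]
tool_rot: [0.0, 1.0, -0.015, -0.001]
contact_force: [0.8, -0.5, -0.5]
gripper_width: 0.124
grasp_force: 59.3
```

```bash
python3 -c "
from h import *
go(.6283,.1707,.086,-1.2)"
```

```text
t 6.7 pos [0.6295 0.1694 0.0863] phi -1.7 w 0.124 gf 59.3 
 shift [-0.008 -0.009  0.002] turn -0.0014 rows 0.0 0.1
```

arm_command(moves=[[-0.4,[0,0,0],0],[-0.4,[0,0,0],0],[-0.4,[0,0,0],0],[-0.4,[0,0,0],0],[-0.4,[0,0,-0.1],0],[-0.4,[0,0,-0.3],0],[-0.3,[0,0,-0.5],0],[-0.2,[0,0,-0.7],0],[0,[0,0,-0.7],0]])

```text
time: 7.45
tool_pos: [0.6338, 0.1716, 0.202]
tool_rot: [-0.001, 1.0, -0.014, 0.007]
contact_force: [1.1, 0.3, 1.7]
gripper_width: 0.498
grasp_force: 0.0
```

```bash
python3 -c "
from h import *
go(.447,-.226,.17,51.4)
p=grab('wrist','w4.png')"
```

```text
t 7.45 pos [0.6338 0.1716 0.202 ] phi -1.6 w 0.498 gf 0.0 
 shift [-1.171  2.684  0.213] turn -0.1472 rows 10.6 7.4
```

View pics/w4.png

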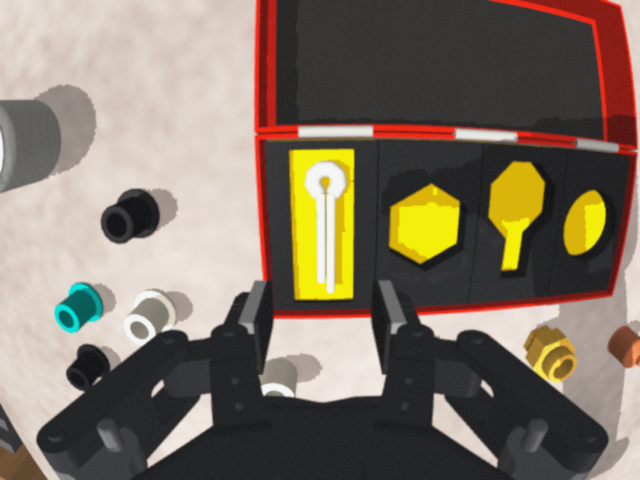

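The cotter (325,225) now lies in its slot. Next is the test plug.

arm_command(moves=[[0.3,[-0.1,0.23,0],-0.02],[0.5,[-0.2,0.47,0],-0.04],[0.5,[-0.3,0.7,0],-0.06],[0.5,[-0.4,0.95,0],-0.08],[0.5,[-0.45,1,0],-0.1],[0.5,[-0.5,1,0],-0.12],[0.5,[-0.55,1,0],-0.14],[0.5,[-0.6,1,0],-0.147]])

```text
time: 8.17
tool_pos: [0.5347, 0.023, 0.1915]
tool_rot: [-0.0, 0.9, 0.435, -0.0]
contact_force: [0.0, -0.8, -0.2]
gripper_width: 0.751
grasp_force: 0.0
```

```bash
python3 -c "
from h import *
go(.46,-.21,.17,51.4)"
```

```text
t 8.17 pos [0.5347 0.023  0.1915] phi 51.6 w 0.751 gf 0.0 
 shift [-1.526  0.576  0.143] turn 0.0004 rows 5.9 0.0
```

arm_command(moves=[[0.5,[-0.25,0.1,0],0],[0.5,[-0.5,0.2,0],0],[0.5,[-0.75,0.3,0],0],[0.5,[-1,0.4,0],0],[0.5,[-1,0.4,0],0]])

```text
time: 8.58
tool_pos: [0.4867, -0.1362, 0.1917]
tool_rot: [0.001, 0.903, 0.43, -0.001]
contact_force: [-0.1, -0.4, -0.8]
gripper_width: 0.746
grasp_force: 0.0
```

arm_command(moves=[[0.5,[-0.25,0.1,0],0],[0.5,[-0.52,0.17,0],0],[0.5,[-0.52,0.17,0],0],[0.5,[-0.52,0.17,0],0]])

```text
time: 8.92
tool_pos: [0.4591, -0.2091, 0.1916]
tool_rot: [-0.0, 0.902, 0.431, -0.0]
contact_force: [0.6, 0.4, -0.2]
gripper_width: 0.751
grasp_force: 0.0
```

```bash
python3 -c "
from h import *
go(.447,-.226,.047,51.4)
p=grab('wrist','w5.png')"
```

```text
t 8.92 pos [ 0.4591 -0.2091  0.1916] phi 51.1 w 0.751 gf 0.0 
 shift [-0.138  0.008  0.964] turn -0.0008 rows 3.5 0.0
```

View pics/w5.png

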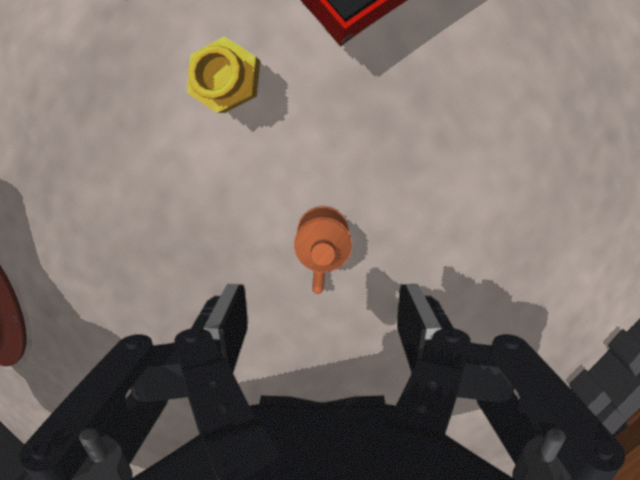

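The plug's stub top is at (323,252) with its spout tip at (318,290). The union's tube top is at (218,72) and its nut corners at (223,38), (258,68), (254,97), (222,112) and (188,90).

```bash
python3 -c "
from h import *
np.set_printoptions(precision=4,suppress=True)
p=manip.grab_frame('wrist')
a=fe(p,323,252,.058)[:2];b=fe(p,318,289,.024)[:2];d=a-b;print('plug',a,b,np.hypot(*d),np.degrees(np.arctan2(d[1],d[0])),'rear',fe(p,322,207,.0))
print('union',fe(p,218,72,.06))
K=[fe(p,*c,.041)[:2] for c in((223,38),(258,68),(254,97),(222,112),(188,90))];print(np.array(K))
for i in range(4): e=K[i+1]-K[i];print(np.hypot(*e),np.degrees(np.arctan2(e[1],e[0]))%60)
go(a[0],a[1],.048,np.degrees(np.arctan2(d[1],d[0])))
"
```

```text
plug [ 0.4467 -0.2241] [ 0.4141 -0.2579] 0.04696214403605218 46.06337610236538 rear [ 0.458  -0.2087  0.    ]
union [ 0.4721 -0.0796  0.06  ]
[[ 0.4885 -0.0566]
 [ 0.4934 -0.092 ]
 [ 0.4777 -0.1067]
 [ 0.4528 -0.0993]
 [ 0.4438 -0.0685]]
0.03576396239470985 37.88876868509793
0.02143731059118965 43.00415163654509
0.025992096113775405 43.457993357287165
0.03199474877457194 46.22605186159953
t 9.02 pos [ 0.4599 -0.2073  0.1915] phi 51.3 w 0.748 gf 0.0 
 shift [-0.143  0.001  0.957] turn 0.0146 rows 3.5 0.7
```

arm_command(moves=[[0.5,[-0.14,0,0.2],0.009],[0.5,[-0.14,0,0.45],0.009],[0.5,[-0.14,0,0.65],0.009],[0.5,[-0.14,0,0.82],0.009],[0.5,[-0.14,0,0.93],0.009],[0.5,[-0.14,0,0.99],0.009],[0.5,[-0.14,0,1],0.009],[-1,[-0.14,0,1],0.009],[-1,[-0.14,0,1],0.009],[-1,[-0.14,0,1],0.009],[-1,[-0.14,0,1],0.009],[-1,[-0.14,0,1],0.009],[-1,[-0.14,0,1],0.009]])

```text
time: 10.1
tool_pos: [0.448, -0.2248, 0.0435]
tool_rot: [0.001, 0.913, 0.407, 0.001]
contact_force: [1.2, 3.0, 6.1]
gripper_width: 0.486
grasp_force: 61.9
```

```bash
python3 -c "
from h import *
go(.447,-.226,.04,51.4)"
```

```text
t 10.1 pos [ 0.448  -0.2248  0.0435] phi 48.1 w 0.486 gf 61.9 
 shift [-0.01   0.     0.023] turn -0.0093 rows 0.1 0.5
```

arm_command(moves=[[-1,[0,0,-0.08],0],[-1,[0,0,-0.25],0],[-1,[0,0,-0.45],0],[-1,[0,0,-0.65],0],[-1,[0,0,-0.75],0],[-1,[0,0,-0.75],0]])

```text
time: 10.6
tool_pos: [0.4485, -0.226, 0.1592]
tool_rot: [0.004, 0.913, 0.407, 0.002]
contact_force: [0.6, -0.6, -2.0]
gripper_width: 0.487
grasp_force: 62.0
```

```bash
python3 -c "
from h import *
go(.6475,.0095,.15,-1.2)"
```

```text
t 10.6 pos [ 0.4485 -0.226   0.1592] phi 48.1 w 0.487 gf 62.0 
 shift [ 2.054 -0.062  0.061] turn 0.1369 rows 7.4 6.9
```

arm_command(moves=[[-1,[0.12,0,0],0.01],[-1,[0.32,0,0],0.03],[-1,[0.54,0,0],0.05],[-1,[0.77,0,0],0.07],[-1,[0.98,-0.03,0],0.09],[-1,[1,-0.06,0],0.11],[-1,[1,-0.06,0],0.13],[-1,[1,-0.06,0],0.137],[-1,[1,-0.06,0],0.137]])

```text
time: 11.35
tool_pos: [0.5388, -0.1061, 0.1519]
tool_rot: [-0.0, 1.0, -0.011, -0.002]
contact_force: [0.6, 0.0, -2.9]
gripper_width: 0.492
grasp_force: 61.9
```

```bash
python3 -c "
from h import *
go(.6475,.0095,.15,-1.2)"
```

```text
t 11.35 pos [ 0.5388 -0.1061  0.1519] phi -1.3 w 0.492 gf 61.9 
 shift [ 0.707 -0.786  0.012] turn -0.0001 rows 3.8 0.0
```

arm_command(moves=[[-1,[0.14,-0.16,0],0],[-1,[0.3,-0.34,0],0],[-1,[0.48,-0.54,0],0],[-1,[0.63,-0.7,0],0],[-1,[0.71,-0.79,0],0],[-1,[0.71,-0.79,0],0],[-1,[0.71,-0.79,0],0]])

```text
time: 11.93
tool_pos: [0.6486, 0.0098, 0.1525]
tool_rot: [0.0, 1.0, -0.01, -0.002]
contact_force: [-0.5, 0.0, -4.2]
gripper_width: 0.484
grasp_force: 62.1
```

```bash
python3 -c "
from h import *
go(.6475,.0095,.086,-1.2)
p=grab('wrist','w6.png')"
```

```text
t 11.93 pos [0.6486 0.0098 0.1525] phi -1.1 w 0.484 gf 62.1 
 shift [-0.007  0.002  0.443] turn 0.0003 rows 1.6 0.0
```

View pics/w6.png

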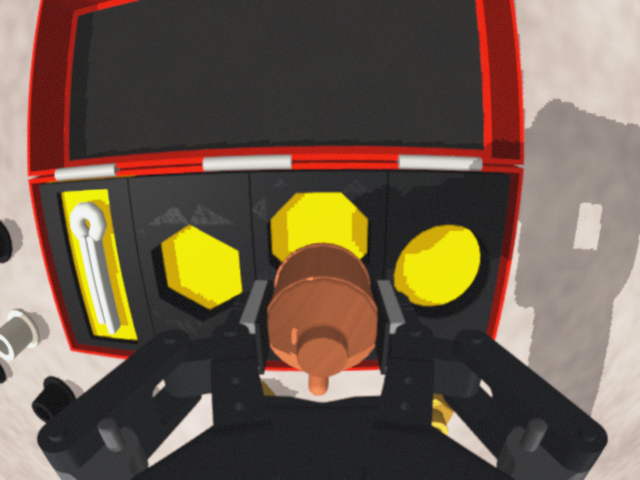

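The plug is held over the keyhole with its spout toward the front at (319,388). The well floor spans u 272–368 with its back edge at v ≈ 192, and I'll check that numerically.

```bash
python3 -c "
from h import *
np.set_printoptions(precision=4,suppress=True)
p=manip.grab_frame('wrist')
print('well',fe(p,272,228,.042),fe(p,368,224,.042),'back',fe(p,320,192,.042))
z=.1525-.0425
print('stub',fe(p,322,352,z+.058),'spout',fe(p,319,388,z+.024),'drum L/R',fe(p,266,305,z+.04),fe(p,378,305,z+.04),'hexL',fe(p,164,265,.042),fe(p,241,285,.042),'round',fe(p,395,270,.042),fe(p,480,255,.042))
print(manip.state()['tool_pos'])
"
```

```text
well [0.6528 0.0411 0.042 ] [ 0.6542 -0.0209  0.042 ] back [0.6758 0.0095 0.042 ]
stub [0.6479 0.0088 0.168 ] spout [0.6009 0.0112 0.134 ] drum L/R [0.6564 0.0294 0.15  ] [ 0.6555 -0.0121  0.15  ] hexL [0.6269 0.1216 0.042 ] [0.612  0.0657 0.042 ] round [ 0.6213 -0.0401  0.042 ] [ 0.63   -0.1018  0.042 ]
[0.6481 0.0087 0.1529]
```

arm_command(moves=[[-1,[-0.02,-0.007,0.1],0],[-1,[-0.02,-0.007,0.22],0],[-1,[-0.02,-0.007,0.33],0],[-1,[-0.02,-0.007,0.4],0],[-1,[-0.02,-0.007,0.44],0],[-1,[-0.02,-0.007,0.44],0],[-1,[-0.02,-0.007,0.44],0]])

```text
time: 12.62
tool_pos: [0.6464, 0.0101, 0.0888]
tool_rot: [0.0, 1.0, -0.011, 0.0]
contact_force: [0.2, -0.7, -3.8]
gripper_width: 0.486
grasp_force: 62.1
```

```bash
python3 -c "
from h import *
go(.6455,.0095,.086,-1.2);print(manip.state()['contact_force'])"
```

```text
t 12.62 pos [0.6464 0.0101 0.0888] phi -1.3 w 0.486 gf 62.1 
 shift [-0.006  0.004  0.019] turn -0.0002 rows 0.1 0.0
[ 0.20032365 -0.74535118 -3.81948215]
```

arm_command(moves=[[-1,[0,0,0.015],0],[-1,[0,0,0.015],0],[0.3,[0,0,0.015],0],[0.3,[0,0,0.015],0],[0.3,[0,0,0.015],0],[0.3,[0,0,0.015],0],[0.3,[0,0,-0.1],0],[0.3,[0,0,-0.3],0],[0.4,[0,0,-0.5],0],[0.6,[0,0,-0.75],0],[0.6,[0,0,-0.75],0]])

```text
time: 13.53
tool_pos: [0.6507, 0.0102, 0.2112]
tool_rot: [0.001, 1.0, -0.011, 0.008]
contact_force: [0.7, -0.2, 2.1]
gripper_width: 0.799
grasp_force: 0.0
```

```bash
python3 -c "
from h import *
go(.4705,-.0785,.18,-16)
p=grab('wrist','w7.png')"
```

```text
t 13.53 pos [0.6507 0.0102 0.2112] phi -1.2 w 0.799 gf 0.0 
 shift [-1.188  0.617  0.208] turn 0.041 rows 4.9 2.1
```

View pics/w7.png

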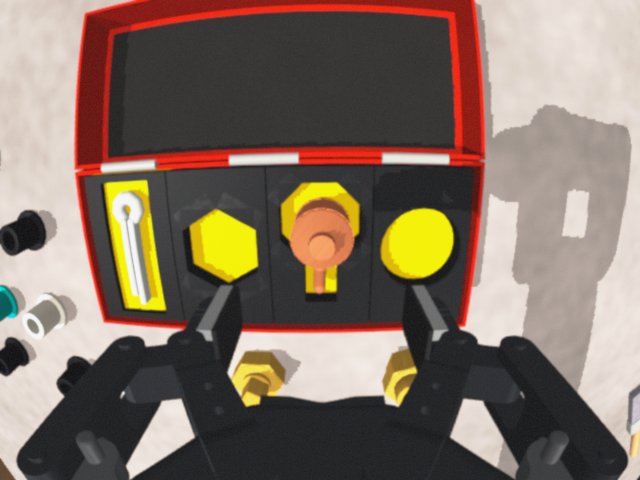

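The plug (322,248) stands in the keyhole with its spout in the channel. Next is the union, starting with a closer look from above.

arm_command(moves=[[0.85,[-0.22,0.11,0],0.01],[0.85,[-0.44,0.22,0],0.03],[0.85,[-0.66,0.34,0],0.041],[0.85,[-0.85,0.45,0.05],0.041],[0.85,[-0.9,0.6,0.05],0.041],[0.85,[-0.9,0.6,0.05],0.041],[0.85,[-0.9,0.6,0.05],0.041]])

```text
time: 14.17
tool_pos: [0.5088, -0.077, 0.1928]
tool_rot: [-0.0, 0.99, -0.14, -0.0]
contact_force: [1.2, -0.7, 0.3]
gripper_width: 0.923
grasp_force: 0.0
```

```bash
python3 -c "
from h import *
go(.4705,-.0785,.0385,-16)
p=grab('wrist','w8.png')
c=p['frame'][100:400,170:470];cv2.imwrite('pics/w8c.png',cv2.cvtColor(cv2.resize(c,None,fx=2,fy=2,interpolation=cv2.INTER_CUBIC),cv2.COLOR_RGB2BGR))"
```

```text
t 14.17 pos [ 0.5088 -0.077   0.1928] phi -16.1 w 0.923 gf 0.0 
 shift [-0.243  0.08   1.029] turn -0.0003 rows 3.8 0.0
```

View pics/w8c.png

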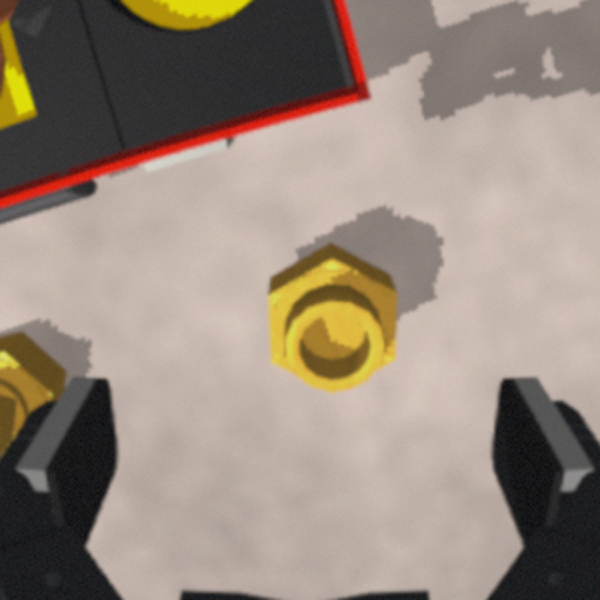

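Both nut flats run parallel to the pads (crop x = 270 and 396), and the tube top centre is at crop (335,340). The blind plug is at left, so I'll check clearances.

```bash
python3 -c "
from h import *
np.set_printoptions(precision=4,suppress=True)
p=manip.grab_frame('wrist')
a=fe(p,337.5,269,.06);print(a,fe(p,170+135,100+160,.041),fe(p,170+198,100+160,.041));go(a[0],a[1],.0385,-16)
t=manip.grab_frame('top');print('blind',px2w(t,140+360/2,150+234/2,.05),'union',px2w(t,140+490/2,150+227/2,.06))
"
```

```text
[ 0.4734 -0.0783  0.06  ] [ 0.4797 -0.0544  0.041 ] [ 0.4659 -0.1019  0.041 ]
t 14.27 pos [ 0.5098 -0.0762  0.1933] phi -16.0 w 0.93 gf 0.0 
 shift [-0.229  0.08   1.032] turn 0.0 rows 3.8 0.0
blind [0.463  0.0807 0.05  ] union [ 0.4673 -0.0763  0.06  ]
```

arm_command(moves=[[0.8,[-0.1,0.05,0.1],0],[0.8,[-0.24,0.075,0.3],0],[0.8,[-0.24,0.075,0.52],0],[0.8,[-0.24,0.075,0.72],0],[0.8,[-0.24,0.075,0.88],0],[0.8,[-0.24,0.075,0.96],0],[0.8,[-0.24,0.075,1],0],[0.8,[-0.24,0.075,1],0]])

```text
time: 14.98
tool_pos: [0.4711, -0.0765, 0.0418]
tool_rot: [-0.0, 0.99, -0.139, -0.002]
contact_force: [0.3, -1.0, 0.4]
gripper_width: 0.903
grasp_force: 0.0
```

arm_command(moves=[[0.8,[0,0,0.03],0],[0.5,[0,0,0.03],0],[-1,[0,0,0.03],0],[-1,[0,0,0.03],0],[-1,[0,0,0.03],0],[-1,[0,0,0.03],0],[-1,[0,0,0.03],0],[-1,[0,0,0.03],0]])

```text
time: 15.65
tool_pos: [0.4729, -0.0778, 0.0403]
tool_rot: [0.0, 0.99, -0.139, 0.001]
contact_force: [0.8, 0.3, 6.4]
gripper_width: 0.571
grasp_force: 64.2
```

```bash
python3 -c "
from h import *
go(.471,-.078,.0385,-16)"
```

```text
t 15.65 pos [ 0.4729 -0.0778  0.0403] phi -16.0 w 0.571 gf 64.2 
 shift [-0.012  0.005  0.012] turn -0.0 rows 0.1 0.0
```

arm_command(moves=[[-1,[0,0,-0.08],0],[-1,[0,0,-0.25],0],[-1,[0,0,-0.45],0],[-1,[0,0,-0.65],0],[-1,[0,0,-0.75],0],[-1,[0,0,-0.75],0]])

```text
time: 16.15
tool_pos: [0.4734, -0.0779, 0.1547]
tool_rot: [0.001, 0.99, -0.139, 0.003]
contact_force: [0.3, -0.1, -3.5]
gripper_width: 0.574
grasp_force: 63.6
```

```bash
python3 -c "
from h import *
go(.628,.091,.15,-1.2)"
```

```text
t 16.15 pos [ 0.4734 -0.0779  0.1547] phi -16.0 w 0.574 gf 63.6 
 shift [ 0.68  -1.367  0.032] turn -0.0411 rows 5.5 2.1
```

arm_command(moves=[[-1,[0.08,-0.12,0],-0.01],[-1,[0.18,-0.32,-0.05],-0.03],[-1,[0.28,-0.54,-0.05],-0.041],[-1,[0.38,-0.77,-0.05],-0.041],[-1,[0.5,-0.97,-0.05],-0.041],[-1,[0.6,-1,-0.05],-0.041],[-1,[0.68,-1,-0.05],-0.041],[-1,[0.68,-1,-0.05],-0.041]])

```text
time: 16.82
tool_pos: [0.6111, 0.039, 0.1553]
tool_rot: [0.0, 1.0, -0.01, -0.002]
contact_force: [-0.0, 0.1, -4.1]
gripper_width: 0.572
grasp_force: 64.1
```

```bash
python3 -c "
from h import *
go(.628,.091,.084,-1.2)"
```

```text
t 16.82 pos [0.6111 0.039  0.1553] phi -1.2 w 0.572 gf 64.1 
 shift [ 0.106 -0.349  0.475] turn 0.0 rows 2.2 0.0
```

arm_command(moves=[[-1,[0.05,-0.12,0],0],[-1,[0.1,-0.28,0],0],[-1,[0.11,-0.35,0],0],[-1,[0.11,-0.35,0],0],[-1,[0.11,-0.35,0.1],0],[-1,[0.11,-0.35,0.23],0],[-1,[0.11,-0.35,0.34],0],[-1,[0.11,-0.35,0.42],0],[-1,[0.11,-0.35,0.45],0],[-1,[0.11,-0.35,0.45],0],[-1,[0.11,-0.35,0.45],0]])

```text
time: 17.73
tool_pos: [0.6286, 0.0904, 0.0912]
tool_rot: [0.0, 1.0, -0.011, -0.0]
contact_force: [0.0, 0.2, -3.6]
gripper_width: 0.572
grasp_force: 64.1
```

```bash
python3 -c "
from h import *
go(.628,.091,.083,-1.2);print(manip.state()['contact_force'])"
```

```text
t 17.73 pos [0.6286 0.0904 0.0912] phi -1.3 w 0.572 gf 64.1 
 shift [-0.004 -0.004  0.055] turn -0.0002 rows 0.2 0.0
[ 0.03387872  0.15249346 -3.56436419]
```

arm_command(moves=[[-1,[0,0,0.025],0],[-1,[0,0,0.05],0],[-1,[0,0,0.05],0],[-1,[0,0,0.05],0],[0.45,[0,0,0.05],0],[0.45,[0,0,0.05],0],[0.45,[0,0,0.05],0],[0.45,[0,0,0.05],0],[0.45,[0,0,-0.08],0],[0.45,[0,0,-0.3],0],[0.45,[0,0,-0.55],0],[0.45,[0,0,-0.8],0],[0.45,[0,0,-0.8],0],[0.45,[0,0,-0.8],0]])

```text
time: 18.9
tool_pos: [0.631, 0.0909, 0.2163]
tool_rot: [-0.0, 1.0, -0.011, 0.004]
contact_force: [-0.3, -0.9, -0.4]
gripper_width: 0.723
grasp_force: 0.0
```

```bash
python3 -c "
from h import *
np.set_printoptions(precision=4,suppress=True)
go(.528,.348,.2,45)
p=grab('wrist','w9.png')"
```

```text
t 18.9 pos [0.631  0.0909 0.2163] phi -1.2 w 0.723 gf 0.0 
 shift [-0.723 -1.699  0.109] turn -0.1284 rows 6.7 6.5
```

View pics/w9.png

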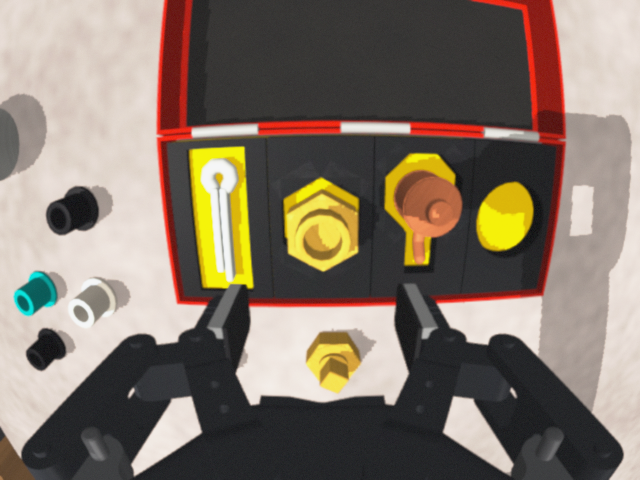

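The union (322,230) stands in its hexagon. The white flanged bush is at about (92,300), and it's next.

arm_command(moves=[[0.45,[-0.05,-0.22,0],-0.02],[0.45,[-0.1,-0.45,0],-0.04],[0.45,[-0.2,-0.7,0],-0.06],[0.45,[-0.3,-0.93,0],-0.08],[0.45,[-0.35,-1,0],-0.1],[0.45,[-0.35,-1,0],-0.12],[0.45,[-0.35,-1,0],-0.128],[0.45,[-0.35,-1,0],-0.128]])

```text
time: 19.62
tool_pos: [0.5781, 0.2422, 0.2088]
tool_rot: [-0.0, 0.924, 0.382, -0.002]
contact_force: [0.3, -0.3, 0.1]
gripper_width: 0.728
grasp_force: 0.0
```

```bash
python3 -c "
from h import *
go(.515,.332,.2,45)"
```

```text
t 19.62 pos [0.5781 0.2422 0.2088] phi 44.9 w 0.728 gf 0.0 
 shift [ 0.125 -0.721  0.058] turn -0.0002 rows 2.6 0.0
```

arm_command(moves=[[0.45,[0.05,-0.2,0],0],[0.45,[0.1,-0.45,0],0],[0.45,[0.12,-0.65,0],0],[0.45,[0.12,-0.72,0],0],[0.45,[0.12,-0.72,0],0],[0.45,[0.12,-0.72,0],0]])

```text
time: 20.12
tool_pos: [0.5159, 0.3307, 0.2103]
tool_rot: [0.0, 0.924, 0.381, -0.001]
contact_force: [0.3, -0.6, -0.9]
gripper_width: 0.726
grasp_force: 0.0
```

```bash
python3 -c "
from h import *
go(.528,.348,.045,45)
p=grab('wrist','w10.png')"
```

```text
t 20.12 pos [0.5159 0.3307 0.2103] phi 44.8 w 0.726 gf 0.0 
 shift [ 0.139 -0.025  1.102] turn -0.0005 rows 4.0 0.0
```

View pics/w10.png

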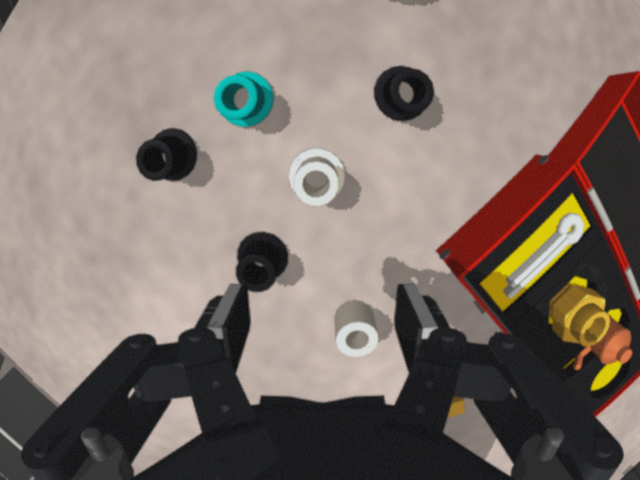

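The bush top centre is at (317,181). The plain bush is near (357,335), the teal one at (241,98) and a black one at (260,262).

```bash
python3 -c "
from h import *
np.set_printoptions(precision=4,suppress=True)
p=manip.grab_frame('wrist')
a=fe(p,317,181,.044);print(a,'plain',fe(p,357,340,.044),'black',fe(p,258,272,.044),'blk2',fe(p,406,91,.044));go(a[0],a[1],.045,45)
"
```

```text
[0.5313 0.3509 0.044 ] plain [0.4533 0.223  0.044 ] black [0.4414 0.3323 0.044 ] blk2 [0.6296 0.3528 0.044 ]
t 20.22 pos [0.5168 0.33   0.2108] phi 44.7 w 0.724 gf 0.0 
 shift [ 0.167 -0.031  1.106] turn -0.0007 rows 4.0 0.0
```

arm_command(moves=[[0.45,[0.1,-0.03,0.15],0],[0.45,[0.16,-0.03,0.35],0],[0.45,[0.16,-0.03,0.6],0],[0.45,[0.16,-0.03,0.85],0],[0.45,[0.16,-0.03,1],0],[0.45,[0.16,-0.03,1],0]])

```text
time: 20.72
tool_pos: [0.5266, 0.3477, 0.0539]
tool_rot: [0.001, 0.925, 0.38, -0.006]
contact_force: [-0.6, -0.4, -1.9]
gripper_width: 0.723
grasp_force: 0.0
```

arm_command(moves=[[0.45,[0,0,0.06],0],[0.45,[0,0,0.11],0],[0.45,[0,0,0.125],0],[-1,[0,0,0.125],0],[-1,[0,0,0.125],0],[-1,[0,0,0.125],0],[-1,[0,0,0.125],0],[-1,[0,0,0.125],0],[-1,[0,0,0.125],0],[-1,[0,0,0.125],0]])

```text
time: 21.55
tool_pos: [0.5311, 0.3519, 0.0444]
tool_rot: [-0.0, 0.924, 0.381, 0.002]
contact_force: [-1.5, -0.7, 6.1]
gripper_width: 0.393
grasp_force: 60.3
```

```bash
python3 -c "
from h import *
go(.53,.35,.15,45)"
```

```text
t 21.55 pos [0.5311 0.3519 0.0444] phi 44.8 w 0.393 gf 60.3 
 shift [-0.014  0.004 -0.704] turn -0.0004 rows 2.5 0.0
```

arm_command(moves=[[-1,[0,0,-0.08],0],[-1,[0,0,-0.25],0],[-1,[0,0,-0.5],0],[-1,[0,0,-0.75],0],[-1,[0,0,-0.95],-0.02],[-1,[0,0,-1],-0.04],[-1,[0,0,-1],-0.06],[-1,[0,0,-1],-0.08],[-1,[0,0,-1],-0.1],[-1,[0,0,-1],-0.12],[-1,[0,0,-1],-0.125]])

```text
time: 22.47
tool_pos: [0.5294, 0.3511, 0.1926]
tool_rot: [-0.0, 0.706, 0.708, -0.0]
contact_force: [0.6, 0.8, -0.7]
gripper_width: 0.392
grasp_force: 59.6
```

```bash
python3 -c "
from h import *
go(.6245,-.071,.18,88.8)"
```

```text
t 22.47 pos [0.5294 0.3511 0.1926] phi 90.1 w 0.392 gf 59.6 
 shift [-2.815  0.629  0.084] turn 0.0037 rows 10.4 0.2
```

arm_command(moves=[[-1,[-0.15,0.04,0],0],[-1,[-0.37,0.1,0],0],[-1,[-0.6,0.15,0],0],[-1,[-0.82,0.2,0],0],[-1,[-1,0.22,0],0]])

```text
time: 22.88
tool_pos: [0.5625, 0.1991, 0.1927]
tool_rot: [0.0, 0.708, 0.706, -0.0]
contact_force: [-0.0, 0.1, -0.6]
gripper_width: 0.388
grasp_force: 59.7
```

arm_command(moves=[[-1,[-0.22,0.05,0],0],[-1,[-0.45,0.1,0],0],[-1,[-0.68,0.15,0],0],[-1,[-0.88,0.2,0],0],[-1,[-0.95,0.21,0],0],[-1,[-0.95,0.21,0],0]])

```text
time: 23.38
tool_pos: [0.5936, 0.0564, 0.1926]
tool_rot: [-0.0, 0.709, 0.705, -0.0]
contact_force: [-0.8, -0.3, 0.0]
gripper_width: 0.389
grasp_force: 59.7
```

```bash
python3 -c "
from h import *
go(.6245,-.071,.1,88.8)"
```

```text
t 23.38 pos [0.5936 0.0564 0.1926] phi 89.6 w 0.389 gf 59.7 
 shift [-0.848  0.212  0.617] turn 0.0023 rows 3.8 0.1
```

arm_command(moves=[[-1,[-0.22,0.05,0],0.002],[-1,[-0.45,0.11,0],0.002],[-1,[-0.68,0.17,0],0.002],[-1,[-0.83,0.21,0],0.002],[-1,[-0.85,0.21,0.05],0.002],[-1,[-0.85,0.21,0.2],0.002],[-1,[-0.85,0.21,0.4],0.002],[-1,[-0.85,0.21,0.55],0.002],[-1,[-0.85,0.21,0.6],0.002],[-1,[-0.85,0.21,0.6],0.002]])

```text
time: 24.22
tool_pos: [0.6224, -0.0667, 0.0991]
tool_rot: [-0.003, 0.712, 0.702, -0.002]
contact_force: [-0.0, -0.3, -0.7]
gripper_width: 0.392
grasp_force: 59.8
```

```bash
python3 -c "
from h import *
go(.6245,-.071,.0872,88.8)"
```

```text
t 24.22 pos [ 0.6224 -0.0667  0.0991] phi 89.2 w 0.392 gf 59.8 
 shift [-0.028  0.015  0.08 ] turn 0.0011 rows 0.3 0.1
```

Now lower the last 12 mm, release and rise.

arm_command(moves=[[-1,[-0.015,0.01,0.03],0],[-1,[-0.015,0.01,0.06],0],[-1,[-0.015,0.01,0.075],0],[-1,[-0.015,0.01,0.075],0],[-1,[-0.015,0.01,0.075],0],[0.3,[-0.015,0.01,0.075],0],[0.3,[-0.015,0.01,0.075],0],[0.3,[-0.015,0.01,0.075],0],[0.3,[-0.015,0.01,0.075],0],[0.3,[-0.015,0.01,-0.05],0],[0.3,[-0.015,0.01,-0.3],0],[0.3,[-0.015,0.01,-0.55],0],[0.3,[-0.015,0.01,-0.8],0],[0.3,[-0.015,0.01,-0.8],0],[0.3,[-0.015,0.01,-0.8],0]])

```text
time: 25.47
tool_pos: [0.6281, -0.0717, 0.2271]
tool_rot: [0.003, 0.713, 0.702, 0.002]
contact_force: [0.3, 0.5, -0.1]
gripper_width: 0.651
grasp_force: 0.0
```

arm_command(moves=[[0.3,[-0.2,0,-0.1],0],[0.3,[-0.4,0,-0.1],0],[0.3,[-0.6,0,-0.2],0],[0.3,[-0.8,0,-0.2],0],[0.3,[-1,0,-0.2],0],[0.3,[-1,0,-0.2],0],[0.3,[-1,0,-0.2],0]])

```text
time: 26.05
tool_pos: [0.6229, -0.2223, 0.2502]
tool_rot: [-0.002, 0.713, 0.701, -0.0]
contact_force: [0.5, 0.4, -0.9]
gripper_width: 0.653
grasp_force: 0.0
```

```bash
python3 -c "
from h import *
go(.6245,-.071,.0872,88.8)
p=grab('wrist');t=grab('scene')['frame']
t=cv2.resize(t[190:330,230:440],None,fx=2.6,fy=2.6,interpolation=cv2.INTER_CUBIC)
w=cv2.resize(p['frame'][:300],(400,188));o=np.zeros((t.shape[0]+188,t.shape[1],3),np.uint8);o[:t.shape[0]]=t;o[t.shape[0]:,:400]=w
cv2.imwrite('pics/fin.png',o[...,::-1]);print(o.shape)"
```

```text
t 26.05 pos [ 0.6229 -0.2223  0.2502] phi 89.0 w 0.653 gf 0.0 
 shift [ 1.009 -0.008  1.087] turn 0.0005 rows 5.3 0.0
(552, 546, 3)
```

View pics/fin.png

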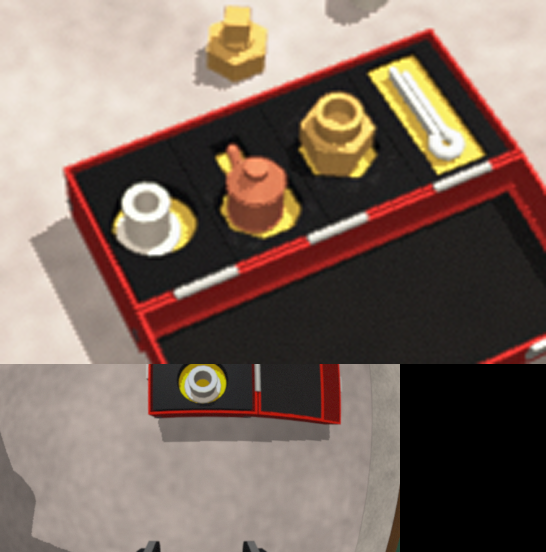

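All four parts are in the box, but the bush at (150,215) sits toward one side of its pocket. I'll triangulate to confirm it is seated.

```bash
python3 -c "
from h import *
np.set_printoptions(precision=4,suppress=True)
t=grab('top','top2.png');s=manip.grab_frame('scene');w=manip.grab_frame('wrist')
out=[]
for X in [(.6245,-.071,.086),(.6245,-.071,.06)]: print(w2px(t,X),w2px(s,X))
a=t['frame'][165:235,355:405];b=s['frame'][230:310,255:325]; c=w['frame'][:80,230:360]
cv2.imwrite('pics/cmp.png',np.vstack([np.hstack([cv2.resize(a,(400,560//2*1),interpolation=2) if 0 else cv2.resize(a,None,fx=5,fy=5,interpolation=2)[:350],cv2.resize(b,None,fx=5,fy=5,interpolation=2)[:350]]),np.pad(cv2.resize(c,None,fx=3,fy=3,interpolation=2),((0,0),(0,210),(0,0)))])[...,::-1])
"
```

```text
(np.float64(381.46190627485277), np.float64(197.23798113364745)) (np.float64(287.0441893473943), np.float64(266.1069682073805))
(np.float64(380.6604122319027), np.float64(199.3811411084978)) (np.float64(287.6298650725485), np.float64(273.5112688415161))
```

View pics/cmp.png

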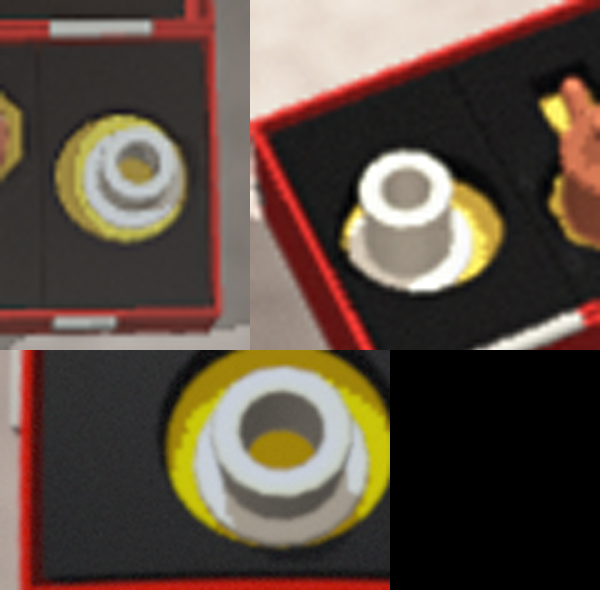

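The bush top matches the predicted pixel for z = 0.086 m, so it is upright, seated and within a few mm of centre. Handing in.

```bash
python3 -c "
from plant import manip
print(manip.job_done())"
```

```text
the job is handed in; nothing more can be done
None
```

I handed the job in at about 26 s. In the last pictures all four kit parts look seated in their pockets, the blind plug and plain bush were never touched, and the judge's result was not shown.

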